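# Close the bottom layer of a jar carrier with its drilled divider shelf

## Task

Pack the jar carrier on the right of the bench: stand the loose white jar upright in the empty pocket of its bottom layer, then take the drilled divider shelf off the sloping drying stand, thread its hole over the carrier's vertical rod and lower it level, in hand all the way, until it lies flat on the rod's collar and both end posts with its long edges in line with the tray. Leave the other jar in its pocket, and do not move the dropper bottle or the petri dish.

Things in the scene. Friction and masses are not known exactly. Their poses are not given: they have to be found in the camera images.
- carrier: Two-layer jar carrier fixed to the bench: white tray 196 x 80 mm, two square pockets in a row, a steel rod at one end, two posts at the other. Origin: centre of its underside, on the bench; x along the length towards the rod, y across, z up. At x = -91 mm, y = +-20 mm stand two steel posts of 10 mm diameter, tops at z = 88 mm, level with the rod's collar.
- empty_pocket (a point): Centre of the floor of the carrier's empty pocket (next to the posts), at x = -48 mm, z = 8 mm in the carrier; pocket 64 mm square inside, open above, walls 15 mm high; axes as the carrier's
- full_pocket (a point): Centre of the floor of the like pocket next to the rod, at x = +22 mm, z = 8 mm in the carrier, where stored_jar stands; axes as the carrier's
- rod_collar (a point): Centre of the top of the 30 mm collar round the rod, at x = +80 mm, z = 88 mm in the carrier; axes as the carrier's. The vertical steel rod is 14 mm in diameter and rises 90 mm above this point, its last 18 mm tapering to 6 mm. The shelf's final place is flat on this collar and the two posts, clear above the jars.
- shelf: Grey drilled divider shelf, 196 x 76 x 10 mm, 0.20 to 0.33 kg, rims along the long edges up to z = 16 mm. Origin: centre of its underside; x along the length towards the hole, y across, z out of the upper side. Starts loose on the drying stand, hole end away from the robot, its z tilted 30 degrees from vertical to the robot's right; centre of mass under the grip tab.
- hole (a point): Centre of the hole's mouth in the shelf's underside, at x = +80 mm in the shelf; axes as the shelf's. The hole is 20 mm in diameter and runs on through an aluminium sleeve (35 mm outside) on the upper side, up to 36 mm above the underside
- grip_tab (a point): Point inside the shelf's upright grip tab to hold it by, at x = +5 mm, z = 45 mm in the shelf; axes as the shelf's. The tab is 12 mm thick in y, 50 mm long in x, its top 16 mm above this point
- stand: Steel drying stand fixed to the bench, 200 x 84 mm; x along its length (away from the robot), y across. Its panel slopes up at 30 degrees towards +y, with a 12 mm ledge along the low edge that stops the shelf sliding, so the shelf lifts off square to the panel. Origin: centre of its underside on the bench; the shelf's origin starts 120 mm above it.
- jar: Loose white plastic jar with blue lid, 56 mm diameter, 68 mm tall with lid (solid to 62 mm), 0.08 to 0.17 kg, standing on the bench in front of the drying stand. Origin: centre of its underside, z up. Between it and the carrier lies a grey instrument box, 146 mm high with the timer on it; behind that, 0.63 m from the robot, a tall glass bath with a rim 0.3 m up: carry over the box, in front of the bath
- stored_jar: An identical jar already standing in the pocket next to the rod; leave it. Origin: centre of its underside
- dropper_bottle: Bystander: small brown dropper bottle, 33 mm diameter, 64 mm tall, behind the carrier. Origin: centre of its underside
- petri_dish: Bystander: covered petri dish, 64 mm diameter, 16 mm tall, behind the carrier. Origin: centre of its underside
Things that resemble listed ones, but are neither listed nor needed, are in the scene too. Leave any black look-alike of the jar alone.

How it is judged:
On the way, in this order (a step that is already met when the one before it is completed fails the run):
1. the loose jar stands in the empty pocket of the bottom layer (horizontal distance between jar and empty_pocket below 0.007 m and z of jar in the frame of empty_pocket between -0.004 and 0.004 m and angle between jar's own z axis and vertical below 0.08 rad), for 0.2 s.
2. the shelf, threaded on the rod and still held, has been lowered to within 15 mm of the collar (horizontal distance between hole and rod_collar below 0.008 m and z of hole in the frame of rod_collar below 0.015 m and contact force between the fingers and shelf above 0.5 N), for 0.1 s.
At the end, for the whole second after the job is handed in: Both jars upright in their pockets, within 7 mm of centre, on the floor; shelf on the rod and over the tray, underside within 4 mm of the collar top, level within 0.04 rad, in line with the tray within 0.1 rad; all released and at rest (all of step 1 and horizontal distance between stored_jar and full_pocket below 0.007 m and z of stored_jar in the frame of full_pocket between -0.004 and 0.004 m and angle between stored_jar's own z axis and vertical below 0.08 rad and horizontal distance between hole and rod_collar below 0.006 m and z of hole in the frame of rod_collar between -0.004 and 0.004 m and angle between shelf's own z axis and vertical below 0.04 rad and angle between the x axis of shelf and the x axis of carrier, either way round below 0.1 rad and x of shelf in the frame of rod_collar below -0.06 m and linear speed of each of shelf, jar below 0.01 m/s); the robot touches nothing.
It fails at once if the dropper bottle is moved by more than 20 mm (distance of dropper_bottle from where it was at the start of the episode above 0.02 m).
It fails at once if the petri dish is moved by more than 20 mm (distance of petri_dish from where it was at the start of the episode above 0.02 m).
It also fails if it takes over 64 s, if anything falls off the work surface, if the arm or the gripper's body presses on something with over 40 N, if the wrist force passes 120 N, or if a joint passes its speed limit or range.

## Robot

A 6-joint arm with a two-finger parallel gripper is mounted at the origin on a cart in front of the work surface, level with it; the furniture and walls round the work are solid. World frame = base frame: x ahead of the robot, y to its left, z up, the work surface at z = 0. Lengths are in m, angles in rad, forces in N, time in s.
With the tool pointing down it reaches from about 0.275 to 0.875 m from the base axis. Payload 12.5 kg.
Tool frame: the origin (TCP) lies on the centre line of the jaws, within the pads' length; the fingertips stand r.finger_overhang ahead of it and the grasp point (between the pads) lies 3 mm ahead of it (r.finger_overhang is the distance from the TCP to the fingertips, in m); z points along the fingers, y is the direction in which the jaws open and shut (so a half turn about z gives the same grasp; the last joint's range is limited). The gripper opens to 85 mm and grips with 20 to 120 N. Pads are 22 mm wide; open, the fingers measure 114 mm over their backs; the gripper's body (76 mm by 85 mm) begins 54 mm behind the grasp point. The pads swing forward as they close: fully open they stand 13 mm farther back than shut.
Start: joints at [1.141, 0.351, 1.652, -0, 1.139, -0.085], TCP at [0.186, 0.518, 0.253] pointing down, gripper open.
Joint ranges: [-2.75, 2.75], [-0.79, 2.1], [0.01, 2.65], [-1.57, 4.71], [0.07, 3.14], [-2.87, 2.87]. Speed limits (rad/s): [2.22, 2.22, 2.79, 3.14, 3.14, 3.14].

## Interface

Orientations are given as a unit quaternion [x, y, z, w].
In Python, from cell import r, optics gives the robot as it stands. The module is installed in compiled form; this text tells all that it offers. Calls block until the motion is done:
- r.move_to(position, orientation): joint-space move of the TCP to a pose.
- r.move_linear(position, rot=None, vel=0.15): straight line of the TCP; rot=None keeps the orientation; vel is the mean speed in m/s.
- r.set_joints(angles): joint-space move.
- r.set_gripper(opening, squeeze=None): opening from 0.0 (shut) to 1.0 (fully open); squeeze is the grip in N (None keeps the last); returns when the fingers have stopped.
- r.sleep(seconds).
- r.inverse_kinematics(position, orientation): joint angles nearest the present ones, or None.
- optics.get_image(name): name is "side" or "top"; returns a dict with "pixels" (420x560x3 uint8, red, green, blue), "depth" (420x560 float32, m along the optical axis (not along the pixel's ray), 0 where there is no reading), "fx", "fy", "cx", "cy" (pixels), "camera_from_world" (4x4, takes a point from world to camera coordinates). Camera axes: x right, y down, z forward; pixel columns grow to the right and rows downward; lengths in m; the calibration is good to about 2 mm. A picture is of the moment at which its call begins.
A pose or a line that the arm cannot do raises r.PlanningError and nothing moves.
- r.hand_in(): hands the job in, once; it reports no verdict.
Readings, each from a call of its own:
- r.current_t(): time.
- r.current_q(): joint angles.
- r.current_qvel(): joint speeds.
- r.current_effort(): joint torques, N m.
- r.current_tool_pos(): TCP position.
- r.current_ee_rot(): TCP orientation.
- r.current_contact_force(): force on the tool from outside, world axes, zero at the start.
- r.current_torque(): the same for the moment, N m.
- r.current_opening(): opening from 0.0 (shut) to 1.0 (fully open).
Only numpy, scipy, OpenCV 4.12 (cv2) and the standard library are available. Lean on these libraries where they do the work, as an engineer would, in place of code of your own. Each camera call takes 0.05 s, during which the arm holds its last target.

## Working session

There is one attempt and no reset: what is moved stays moved. The work goes in short steps, each a Python script; the robot and the scene stay as the last script left them, time stands still between calls to the robot, and variables do not carry over. Pictures are saved under pics/ and viewed, and the job is handed in when it is done.

```bash
mkdir -p pics
cat > h.py <<'E'
import numpy as np, cv2
from cell import r, optics
def world(im):
    d=im["depth"]; h,w=d.shape
    u,v=np.meshgrid(np.arange(w),np.arange(h))
    p=np.stack([(u-im["cx"])/im["fx"]*d,(v-im["cy"])/im["fy"]*d,d,np.ones_like(d)],-1)
    return (p@np.linalg.inv(im["camera_from_world"]).T)[...,:3]
def save(name,a): cv2.imwrite("pics/"+name,cv2.cvtColor(a,cv2.COLOR_RGB2BGR))
E
python3 - <<'E'
from h import *
for n in ("side","top"):
    im=optics.get_image(n); np.save(n+".npy",im,allow_pickle=True); save(n+"0.png",im["pixels"])
    T=np.linalg.inv(im["camera_from_world"]); print(n,T.round(3).tolist(),im["fx"],im["cx"],im["cy"],(im["depth"]>0).mean())
print(r.finger_overhang,r.current_t())
E
```

```text
side [[0.625, -0.341, 0.702, -0.156], [-0.781, -0.271, 0.563, -0.632], [-0.001, -0.9, -0.436, 0.565], [0.0, 0.0, 0.0, 1.0]] 403.2674178076505 286.4810899961099 206.54375848873045 0.9549149659863946
top [[0.054, -0.971, 0.233, 0.313], [-0.999, -0.051, 0.017, -0.098], [-0.004, -0.234, -0.972, 1.061], [0.0, 0.0, 0.0, 1.0]] 390.536549027624 275.18512891790914 209.3497462293105 0.9961054421768708
0.022 0.1
```

```bash
sleep 4; ls pics
```

```text
side0.png
top0.png
```

View pics/side0.png

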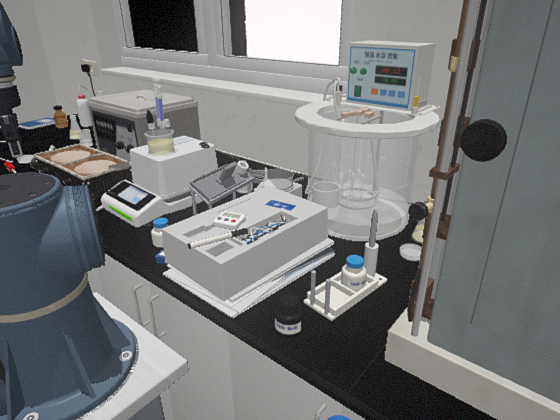

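View pics/top0.png

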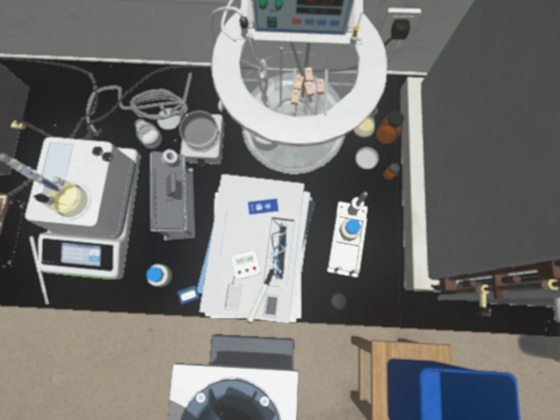

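Run:
```python
from h import *
t=np.load("top.npy",allow_pickle=True).item(); s=np.load("side.npy",allow_pickle=True).item()
a=t["pixels"][130:320,130:400]; a=cv2.resize(a,None,fx=2.9,fy=2.9,interpolation=cv2.INTER_CUBIC); save("topc.png",a)
b=s["pixels"][150:340,140:420]; b=cv2.resize(b,None,fx=2.8,fy=2.8,interpolation=cv2.INTER_CUBIC); save("sidec.png",b)
```

```text
(no output)
```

View pics/topc.png

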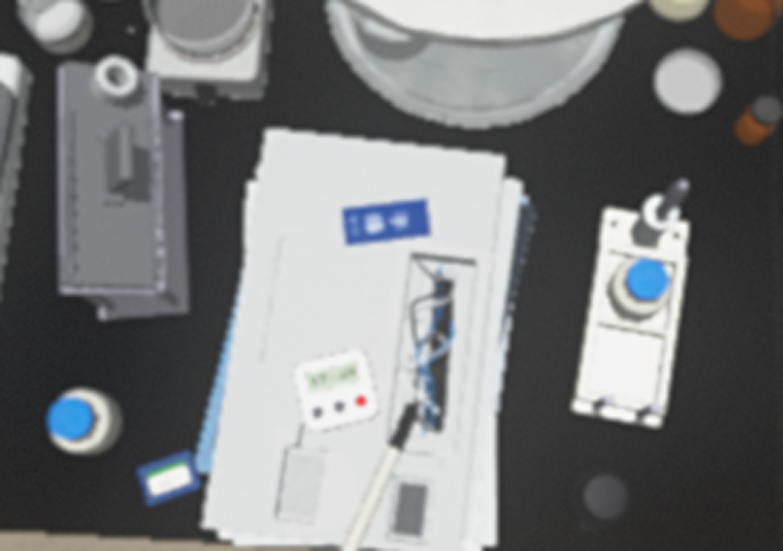

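View pics/sidec.png

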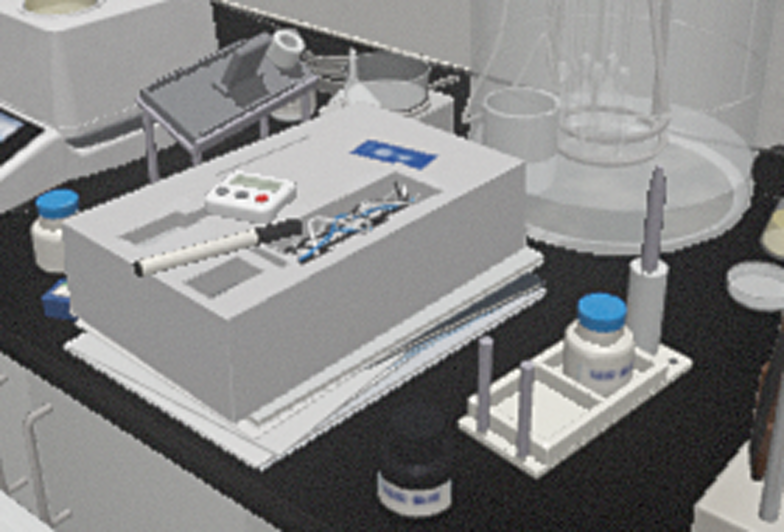

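The top crop shows three jar-like things:
- (157,275): white with a blue lid, in front of the stand. This is the loose jar.
- (352,228): white with a blue lid, in the pocket by the rod. This is stored_jar.
- (338,301): black look-alike, left alone.

The carrier's rod is at the far end (362,195) and its posts are near the robot. The shelf's hole end points away from the robot.

Run:
```python
from h import *
t=np.load("top.npy",allow_pickle=True).item(); s=np.load("side.npy",allow_pickle=True).item()
np.set_printoptions(precision=4,suppress=True)
for n,im in(("top",t),("side",s)):
    W=world(im); hsv=cv2.cvtColor(im["pixels"],cv2.COLOR_RGB2HSV)
    m=cv2.inRange(hsv,(98,130,90),(118,255,255))
    k,l,st,c=cv2.connectedComponentsWithStats(m)
    for i in range(1,k):
        if st[i,4]>25:
            P=W[l==i]; P=P[P[:,2]>-.1]
            if len(P): print(n,c[i],st[i],np.median(P,0),P.min(0),P.max(0))
    # steel points on rod/posts: carrier region by height
    reg=(W[...,0]>.3)&(W[...,0]<.8)&(W[...,1]<-.15)&(W[...,1]>-.5)&(W[...,2]<.3)
    for lo,hi in((.002,.006),(.006,.010),(.018,.026),(.06,.084),(.09,.1),(.085,.093),(.1,.155),(.16,.18)):
        q=reg&(W[...,2]>lo)&(W[...,2]<hi)
        k,l,st,c=cv2.connectedComponentsWithStats(q.astype(np.uint8))
        for i in range(1,k):
            if st[i,4]>8: P=W[l==i]; print(n,"h",lo,hi,c[i].round(),st[i,4],P.mean(0),P.min(0),P.max(0))
```

```text
top [263.206  205.9045] [249 200  28  13 199] [ 0.5456 -0.0531  0.1271] [ 0.5272 -0.0839  0.1233] [ 0.5614 -0.0165  0.1309]
top [352.65   225.9429] [346 220  14  13 140] [ 0.5166 -0.2823  0.0754] [ 0.5001 -0.2987  0.0705] [ 0.5329 -0.2652  0.0791]
top [153.3864 273.8125] [146 268  16  13 176] [0.369  0.2165 0.0671] [ 0.3133 -0.0981 -0.004 ] [0.3875 0.2595 1.0608]
top [465.1955 391.0564] [ 419  367  101   53 2553] [ 0.1427 -0.6596  0.0452] [ 0.0639 -0.6714 -0.0999] [ 0.3133 -0.0981  1.0608]
top [488.2759 403.5172] [484 399  10  10  29] [ 0.0915 -0.6585 -0.0454] [ 0.0794 -0.6607 -0.0625] [ 0.1017 -0.6563 -0.0215]
top h 0.002 0.006 [339. 209.] 14 [ 0.5774 -0.2578  0.0049] [ 0.5658 -0.2626  0.0022] [ 0.5891 -0.2516  0.0059]
top h 0.002 0.006 [360. 214.] 11 [ 0.5651 -0.3151  0.0051] [ 0.5597 -0.3208  0.0039] [ 0.5718 -0.3067  0.0059]
top h 0.002 0.006 [342. 247.] 13 [ 0.4723 -0.2672  0.0052] [ 0.4656 -0.2773  0.0037] [ 0.4792 -0.2586  0.006 ]
top h 0.002 0.006 [337. 251.] 11 [ 0.459  -0.254   0.0047] [ 0.4538 -0.2639  0.0035] [ 0.4649 -0.2478  0.006 ]
top h 0.002 0.006 [354. 250.] 11 [ 0.
[... 12975 characters left out ...]
 0.0853] [ 0.406  -0.283   0.0901]
side h 0.1 0.155 [373. 199.] 1201 [ 0.7182 -0.2165  0.128 ] [ 0.6697 -0.2679  0.1   ] [ 0.7999 -0.1502  0.155 ]
side h 0.1 0.155 [373. 231.] 142 [ 0.5706 -0.2942  0.1279] [ 0.5667 -0.2999  0.1003] [ 0.5784 -0.2857  0.1548]
side h 0.1 0.155 [419. 314.] 553 [ 0.3683 -0.4827  0.1306] [ 0.3411 -0.4953  0.1009] [ 0.4112 -0.4623  0.155 ]
side h 0.16 0.18 [374. 184.] 469 [ 0.7182 -0.2169  0.1701] [ 0.6718 -0.2689  0.1601] [ 0.7985 -0.1504  0.18  ]
side h 0.16 0.18 [375. 214.] 47 [ 0.5718 -0.2935  0.1684] [ 0.5662 -0.2988  0.1602] [ 0.5797 -0.2876  0.1795]
side h 0.16 0.18 [422. 296.] 263 [ 0.3639 -0.4829  0.17  ] [ 0.3409 -0.4907  0.16  ] [ 0.4124 -0.4636  0.1799]
```

```bash
cat > m.py <<'E'
from h import *
from scipy.optimize import least_squares
def rays(im,uv):
    T=np.linalg.inv(im["camera_from_world"]); uv=np.asarray(uv,float).reshape(-1,2)
    d=np.c_[(uv[:,0]-im["cx"])/im["fx"],(uv[:,1]-im["cy"])/im["fy"],np.ones(len(uv))]@T[:3,:3].T
    return T[:3,3],d
def onplane(im,uv,z):
    o,d=rays(im,uv); return o+d*((z-o[2])/d[:,2])[:,None]
def tri(ims,uvs):
    A=np.zeros((3,3));b=np.zeros(3);L=[]
    for im,uv in zip(ims,uvs):
        o,d=rays(im,uv); d=d[0]/np.linalg.norm(d[0]); M=np.eye(3)-np.outer(d,d); A+=M;b+=M@o; L.append((o,M))
    p=np.linalg.solve(A,b); return p,[np.linalg.norm(M@(p-o)) for o,M in L]
def vaxis(obs):
    # obs: list of (im, pixel list) ; axis XY of vertical cylinder: mean signed track offset zero per camera
    A=[];b=[]
    for im,uv in obs:
        o,d=rays(im,uv); n=np.c_[-d[:,1],d[:,0]]; n/=np.linalg.norm(n,axis=1)[:,None]
        A.append(n.mean(0)); b.append((n@o[:2]).mean())
    return np.linalg.solve(np.array(A),np.array(b))
E
python3 - <<'E'
from m import *
np.set_printoptions(precision=4,suppress=True)
t=np.load("top.npy",allow_pickle=True).item(); s=np.load("side.npy",allow_pickle=True).item()
def comp(im,cx,cy,rad,lo,hi):
    W=world(im); m=(np.hypot(W[...,0]-cx,W[...,1]-cy)<rad)&(W[...,2]>lo)&(W[...,2]<hi)
    v,u=np.nonzero(m); return np.c_[u,v]
def both(n,cx,cy,rad,lo,hi):
    a=[(im,comp(im,cx,cy,rad,lo,hi)) for im in(t,s)]; print(n,vaxis(a),[len(x[1]) for x in a])
both("rod",.573,-.291,.02,.1,.158); both("p+",.408,-.249,.012,.035,.088); both("p-",.402,-.289,.012,.035,.088)
both("collar",.573,-.291,.025,.03,.084)
for n,cx,cy,z in(("jar",.366,.212,.068),("stored",.514,-.284,.076)):
    for im in (t,s):
        W=world(im); hsv=cv2.cvtColor(im["pixels"],cv2.COLOR_RGB2HSV)
        m=(cv2.inRange(hsv,(98,110,70),(118,255,255))>0)&(np.hypot(W[...,0]-cx,W[...,1]-cy)<.04)
        q=m&(W[...,2]>z-.005)  # top face
        v,u=np.nonzero(q); print(n,"lidtop",len(u),onplane(im,[[u.mean(),v.mean()]],z)[0],W[q].mean(0))
# neighbours of jar / stand heights map
W=world(t)
for x0 in np.arange(.30,.72,.03):
    row=[]
    for y0 in np.arange(.34,-.02,-.03):
        c=(abs(W[...,0]-x0)<.015)&(abs(W[...,1]-y0)<.015); z=W[c][:,2]; row.append("%4d"%(z.max()*1000) if len(z) else "  . ")
    print("%.2f"%x0," ".join(row))
E
```

```text
rod [ 0.5746 -0.2924] [44, 151]
p+ [ 0.4087 -0.2487] [23, 100]
p- [ 0.403  -0.2881] [23, 109]
collar [ 0.5743 -0.2928] [69, 264]
jar lidtop 163 [0.3687 0.2147 0.068 ] [0.3687 0.2149 0.0673]
jar lidtop 106 [0.3663 0.2118 0.068 ] [0.3661 0.2115 0.0682]
stored lidtop 145 [ 0.5164 -0.282   0.076 ] [ 0.5165 -0.2821  0.0755]
stored lidtop 162 [ 0.5139 -0.2852  0.076 ] [ 0.5135 -0.2854  0.0764]
0.30    4    4    3    5    3    3   25   22    3  129  130  134  134
0.33    3    4    3    3   43   34   24   22   24  131  130  131  135
0.36   69   63    3   39   70   72    3   20   24  130  132  144  146
0.39   78   76    2    3   70   67    2    4   21  130  131  146  146
0.42   87   87    4    4    3    3    3    3   20  130  131  144  146
0.45  183  102    3    3    4    3    3    3   20  129  130  130  130
0.48  185  179    4    3  149  151  129  117   19  130  130  130  131
0.51  245  183    3    0  153  151  129  117   14  128  129  130  129
0.54  244  183    3   .   152  144  130  112    4  130  130  130  130
0.57  187  183    3   .   153  158  175    3   21  128  131  130  131
0.60  186  185    2   .   153  164  176    3   21  130  130  129  131
0.63  191  191    2  138  152  155  142    4    3  128  129  128  126
0.66  192  185    2  140  148  163  146    4    3    1    3  317  322
0.69   55   99    3   .    .    59   61   60   60   58  318  322  323
```

```bash
cat >> h.py <<'E'
from scipy.spatial.transform import Rotation as R
def down(yaw): return (R.from_euler("z",yaw)*R.from_quat([1,0,0,0])).as_quat()
E
python3 - <<'E'
from m import *
print(r.current_ee_rot())
for p,y in(([.3675,.213,.043],0),([.3675,.213,.23],0),([.4478,-.2744,.23],-.1424),([.4478,-.2744,.05],-.1424)):
    for k in(0,np.pi):
        q=r.inverse_kinematics(p,down(y+k)); print(p,k,None if q is None else np.round(q,2))
E
```

```text
[ 1.71557936e-01  9.85173907e-01 -4.83479981e-04 -1.18976971e-04]
[0.3675, 0.213, 0.043] 0 [ 0.42  0.51  2.11 -0.    0.53  1.99]
[0.3675, 0.213, 0.043] 3.141592653589793 [ 0.42  0.51  2.11 -0.    0.53 -1.16]
[0.3675, 0.213, 0.23] 0 [ 0.42  0.15  1.98 -0.    1.01  1.99]
[0.3675, 0.213, 0.23] 3.141592653589793 [ 0.42  0.15  1.98 -0.    1.01 -1.16]
[0.4478, -0.2744, 0.23] 0 [-0.64  0.33  1.74 -0.    1.07  1.07]
[0.4478, -0.2744, 0.23] 3.141592653589793 [-0.64  0.33  1.74 -0.    1.07 -2.07]
[0.4478, -0.2744, 0.05] 0 [-0.64  0.61  1.85 -0.    0.68  1.07]
[0.4478, -0.2744, 0.05] 3.141592653589793 [-0.64  0.61  1.85 -0.    0.68 -2.07]
```

Run:
```python
from m import *
t0=r.current_t()
q=down(np.pi)
r.move_to([.3675,.213,.16],q); print(r.current_t())
r.move_linear([.3675,.213,.043],vel=.12); print(r.current_tool_pos(),r.current_contact_force())
r.set_gripper(0.0,40); print(r.current_opening(),r.current_t())
r.move_linear([.3675,.213,.23],vel=.2); print(r.current_contact_force(),r.current_opening(),r.current_t())
im=optics.get_image("side"); save("s1.png",im["pixels"]); im=optics.get_image("top"); save("t1.png",im["pixels"])
```

```text
1.475
[0.36778793 0.21320787 0.04347281] [-0.1380991   0.59270469  0.49195904]
0.6495677557342519 2.9833
[ 0.08843225 -1.03168468 -1.95790647] 0.6459560245939965 4.0667
```

```bash
cd pics; python3 -c "
import cv2,numpy as np
cv2.imwrite('c1.png',np.hstack([cv2.imread('s1.png')[100:330,100:400],cv2.imread('t1.png')[130:360,100:400]]))"
```

```text
(no output)
```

View pics/c1.png

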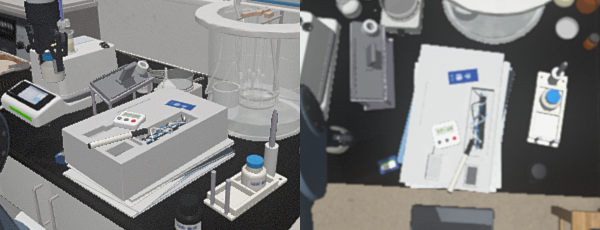

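Run:
```python
from m import *
q=down(np.pi-.1424)
r.move_linear([.4478,-.2744,.23],rot=q,vel=.28); print(r.current_t(),r.current_tool_pos())
r.move_linear([.4478,-.2744,.075],vel=.15); print(r.current_t(),r.current_contact_force(),r.current_opening())
im=optics.get_image("side"); np.save("side2.npy",im); im2=optics.get_image("top"); np.save("top2.npy",im2)
a=cv2.resize(im["pixels"][190:340,280:420],None,fx=2.8,fy=2.8,interpolation=3)
b=cv2.resize(im2["pixels"][150:300,280:420],None,fx=2.8,fy=2.8,interpolation=3); save("c2.png",np.hstack([a,b]))
```

```text
6.0833 [ 0.44774076 -0.27354716  0.23005797]
7.2667 [ 0.85770085 -0.17419678 -1.36471603] 0.6467799719726365
```

View pics/c2.png

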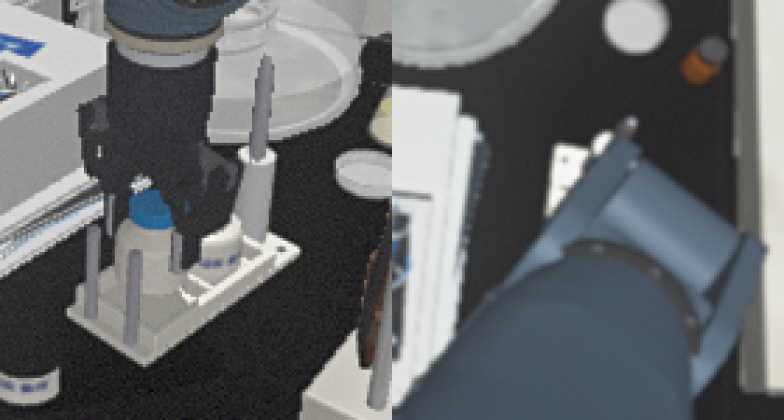

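```bash
cat > jf.py <<'E'
from m import *
def circ(P,rad,c0):
    f=least_squares(lambda c:np.hypot(P[:,0]-c[0],P[:,1]-c[1])-rad,c0,loss="soft_l1",f_scale=.002); return f.x,np.abs(f.fun).mean()
def fit(im,cx,cy,lo,hi):
    W=world(im); hsv=cv2.cvtColor(im["pixels"],cv2.COLOR_RGB2HSV)
    m=(np.hypot(W[...,0]-cx,W[...,1]-cy)<.036)&(W[...,2]>lo)&(W[...,2]<hi)&(hsv[...,2]>90)
    return circ(W[m],.028,[cx,cy])+(m.sum(),)
E
python3 - <<'E'
from jf import *
im=np.load("side2.npy",allow_pickle=True).item()
print("held",fit(im,.4478,-.2744,.045,.072)); print("stored",fit(im,.516,-.284,.026,.05))
s=np.load("side.npy",allow_pickle=True).item(); print("stored0",fit(s,.516,-.284,.026,.05))
E
```

```text
held (array([ 0.44969048, -0.27430115]), np.float64(0.0014973862898512225), np.int64(216))
stored (array([ 0.51694705, -0.2832074 ]), np.float64(0.0012411358382830794), np.int64(156))
stored0 (array([ 0.51742626, -0.28360508]), np.float64(0.0010767432263255724), np.int64(253))
```

```bash
python3 - <<'E'
from m import *
p=np.array([.4466,-.2742])
r.move_linear([*p,.054],vel=.08)
z=.054
while z>.047:
    f=r.current_contact_force()[2]; print(round(z,4),round(f,2))
    if f>2: break
    z-=.001; r.move_linear([*p,z],vel=.05)
r.set_gripper(1.0); print(r.current_t(),r.current_opening())
r.move_linear([*p,.23],vel=.25); print(r.current_t())
r.move_to([.36,.0,.34],down(np.pi)); print(r.current_t())
for n in("side","top"):
    im=optics.get_image(n); np.save(n+"3.npy",im); save(n+"3.png",im["pixels"])
E
python3 - <<'E'
from jf import *
for n in("side","top"):
    im=np.load(n+"3.npy",allow_pickle=True).item()
    print(n,"jar",fit(im,.4478,-.2744,.026,.05),"stored",fit(im,.516,-.284,.026,.05))
    W=world(im); hsv=cv2.cvtColor(im["pixels"],cv2.COLOR_RGB2HSV)
    for cx,cy in((.4478,-.2744),(.516,-.284)):
        m=(cv2.inRange(hsv,(98,110,70),(118,255,255))>0)&(np.hypot(W[...,0]-cx,W[...,1]-cy)<.035)&(W[...,2]>.071)
        v,u=np.nonzero(m); print(onplane(im,[[u.mean(),v.mean()]],.076)[0],W[m].mean(0))
t=np.load("top3.npy",allow_pickle=True).item(); s=np.load("side3.npy",allow_pickle=True).item()
save("c3.png",np.vstack([cv2.resize(t["pixels"][140:300,140:390],None,fx=3,fy=3,interpolation=3)]))
save("c3s.png",np.vstack([cv2.resize(s["pixels"][150:320,180:420],None,fx=3,fy=3,interpolation=3)]))
E
```

```text
0.054 -1.02
0.053 -0.32
0.052 -2.41
0.051 9.19
8.95 0.9947500034969577
9.8167
10.9917
side jar (array([ 0.448316  , -0.27378797]), np.float64(0.0009347068204897191), np.int64(226)) stored (array([ 0.51739998, -0.28352529]), np.float64(0.0012036612226928028), np.int64(229))
[ 0.44478359 -0.27575162  0.076     ] [ 0.4442032  -0.27607811  0.07654764]
[ 0.51382729 -0.28504043  0.076     ] [ 0.51332459 -0.28528147  0.07643235]
top jar (array([ 0.44872192, -0.2751265 ]), np.float64(0.0021153390073509297), np.int64(125)) stored (array([ 0.51826223, -0.28463872]), np.float64(0.0021205871491318685), np.int64(123))
[ 0.4476297  -0.27233403  0.076     ] [ 0.44771572 -0.27241977  0.07551794]
[ 0.51628791 -0.28200105  0.076     ] [ 0.51643609 -0.28211764  0.07536924]
```

View pics/c3.png

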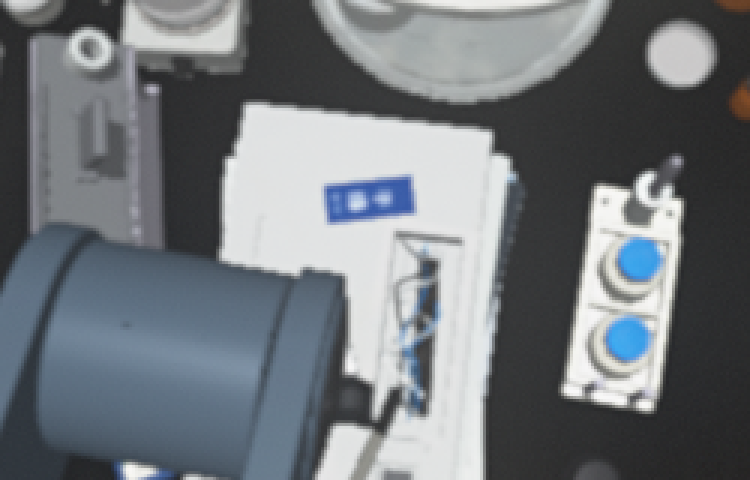

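View pics/c3s.png

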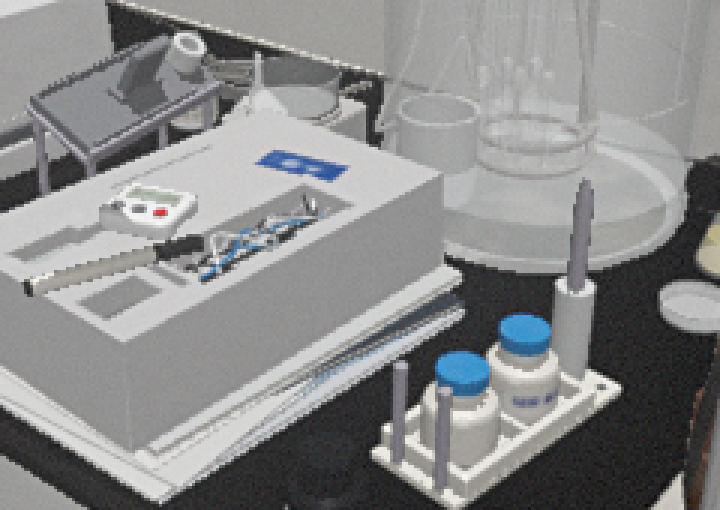

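Run:
```python
from m import *
np.set_printoptions(precision=4,suppress=True)
t=np.load("top.npy",allow_pickle=True).item(); s=np.load("side.npy",allow_pickle=True).item()
save("d.png",np.hstack([cv2.resize(t["pixels"][140:245,140:205],None,fx=5,fy=5,interpolation=0),cv2.resize(s["pixels"][155:215,185:265],None,fx=5,fy=5,interpolation=0)[:300],][:1]))
save("d2.png",cv2.resize(s["pixels"][150:220,180:270],None,fx=8,fy=8,interpolation=0))
W=world(t)
m=(W[...,0]>.45)&(W[...,0]<.7)&(W[...,1]>.07)&(W[...,1]<.26)&(W[...,2]>.05)&(W[...,2]<.22)
# plane: RANSAC-lite: fit z = a + b x + c y robust
P=W[m]; 
f=least_squares(lambda k:(P[:,2]-k[0]-k[1]*P[:,0]-k[2]*P[:,1]),[.05,0,.57],loss="cauchy",f_scale=.001); print(f.x,len(P))
n=np.array([-f.x[1],-f.x[2],1]);n/=np.linalg.norm(n);print("n",n,np.degrees(np.arccos(n[2])))
d=(P-[0,0,f.x[0]])@n; print(np.histogram(d,bins=np.arange(-.03,.07,.004)))
for im in(t,s):
    W=world(im); h=(W-[0,0,f.x[0]])@n
    m=(W[...,0]>.45)&(W[...,0]<.72)&(W[...,1]>.07)&(W[...,1]<.26)&(W[...,2]>.05)
    for nm,lo,hi in(("tabtop",.043,.058),("tab",.02,.06),("sleevetop",.022,.03),("rim",.004,.009)):
        q=m&(h>lo)&(h<hi); k,l,st,c=cv2.connectedComponentsWithStats(q.astype(np.uint8))
        for i in range(1,k):
            if st[i,4]>8: Q=W[l==i]; print(nm,c[i],st[i],Q.mean(0),Q.min(0),Q.max(0))
```

```text
[ 0.0676 -0.0747  0.5519] 2924
n [ 0.0652 -0.4822  0.8736] 29.114518894188922
(array([  12,   12,   10,   14,  119,  115,  314, 1420,  378,  103,   32,
         19,   33,   71,   52,    9,   10,   12,   12,   47,   44,    1,
          0,    0]), array([-0.03 , -0.026, -0.022, -0.018, -0.014, -0.01 , -0.006, -0.002,
        0.002,  0.006,  0.01 ,  0.014,  0.018,  0.022,  0.026,  0.03 ,
        0.034,  0.038,  0.042,  0.046,  0.05 ,  0.054,  0.058,  0.062,
        0.066]))
tabtop [173.1569 182.6078] [171 173   6  20 102] [0.5796 0.1638 0.1714] [0.5567 0.1569 0.1646] [0.6052 0.1718 0.177 ]
tab [169.8661 156.2232] [163 150  15  14 112] [0.6537 0.1861 0.1501] [0.637  0.1704 0.139 ] [0.6707 0.2018 0.1633]
tab [171.8282 183.6933] [168 173   9  23 163] [0.5783 0.1683 0.1662] [0.5551 0.1569 0.1468] [0.6052 0.1846 0.177 ]
sleevetop [170.0693 156.0792] [163 150  15  13 101] [0.6541 0.1856 0.1502] [0.637  0.1704 0.139 ] [0.6707 0.2016 0.1601]
rim [153.5294 175.9412] [153 167   2  19  34] [0.6001 0.2198 0.1512] [0.577  0.2163 0.1496] [0.6234 0.2237 0.1528]
rim [182.5833 175.2917] [182 169   3  14
[... 1217 characters left out ...]
599]
sleevetop [226.     174.2083] [221 171  13   7  24] [0.572  0.171  0.1483] [0.5545 0.1661 0.1448] [0.6001 0.1763 0.1531]
rim [207.8276 173.431 ] [193 166  30  16  58] [0.5401 0.2106 0.151 ] [0.4763 0.1988 0.1461] [0.6021 0.2196 0.1537]
rim [240.3636 172.0909] [237 170   9   4  11] [0.6431 0.1855 0.1298] [0.6367 0.1782 0.1255] [0.6591 0.1937 0.1367]
rim [218.6875 180.125 ] [216 178   6   5  16] [0.5515 0.1807 0.1342] [0.5459 0.1736 0.1292] [0.5573 0.1873 0.1393]
rim [232.2292 186.    ] [220 179  25  15  48] [0.576  0.1523 0.1158] [0.5193 0.1426 0.1118] [0.6308 0.1592 0.1187]
rim [214.2857 195.8571] [211 193   8   7  14] [0.4975 0.1417 0.1155] [0.4866 0.136  0.1114] [0.5149 0.1458 0.118 ]
```

View pics/d.png

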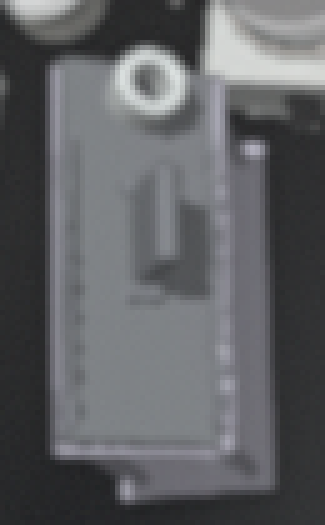

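View pics/d2.png

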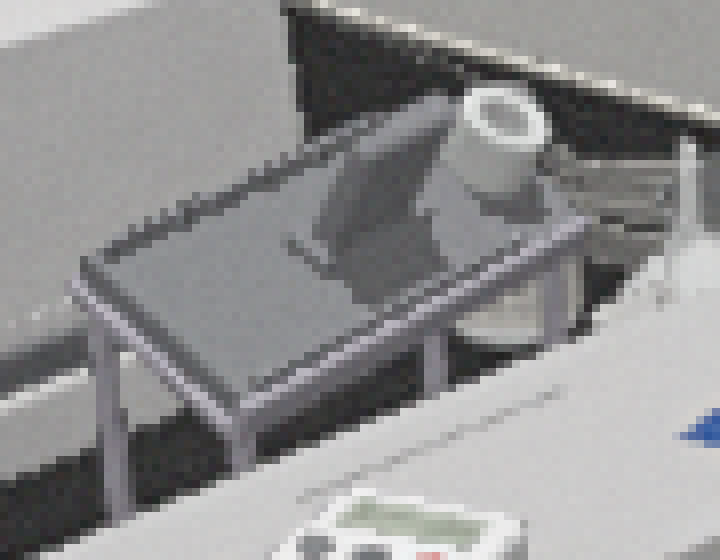

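```bash
cat > sh.py <<'E'
from m import *
np.set_printoptions(precision=4,suppress=True)
O=np.array([.5705,.1915,.120]); YS=.140
RS=R.from_euler("z",YS)*R.from_euler("x",np.pi/6)
K=np.pi
def tool(Rs): return (Rs*R.from_quat([1,0,0,0])*R.from_euler("z",K)).as_quat()
def tcp(Rs,o,dz=0): return o+Rs.apply([.005,0,.048+dz])
RC=R.from_euler("z",-.1424)
E
python3 - <<'E'
import sh
from sh import *
W=world(np.load("top.npy",allow_pickle=True).item())
q=(W[...,2]>.29)&(W[...,2]<.34)&(W[...,0]<.8)&(abs(W[...,1])<.35); P=W[q]
for y in np.arange(-.3,.2,.05):
    c=abs(P[:,1]-y)<.02
    if c.any(): print("rim y %.2f minx %.3f"%(y,P[c][:,0].min()))
for k in(0,np.pi):
    sh.K=k
    for nm,p,Rr in(("app",tcp(RS,O,.09),RS),("grip",tcp(RS,O),RS),("lift",tcp(RS,O,.07),RS),("lev",[.45,.13,.30],R.from_euler("z",0)),("mid",[.45,-.1,.30],RC),("over",[.5,-.282,.26],RC),("down",[.5,-.282,.136],RC)):
        q=r.inverse_kinematics(p,tool(Rr)); print(nm,np.array(p),None if q is None else np.round(q,2))
E
```

```text
rim y -0.30 minx 0.724
rim y -0.25 minx 0.671
rim y -0.20 minx 0.641
rim y -0.15 minx 0.631
rim y -0.10 minx 0.632
rim y -0.05 minx 0.638
rim y -0.00 minx 0.105
rim y 0.05 minx 0.705
app [0.5851 0.1239 0.2395] [-0.07  0.49  1.56  0.54  1.26  1.15]
grip [0.5788 0.1684 0.1616] [0.   0.58 1.63 0.59 1.09 1.11]
lift [0.5837 0.1338 0.2222] [-0.05  0.51  1.58  0.55  1.22  1.14]
lev [0.45 0.13 0.3 ] [ 0.18  0.15  1.79 -0.    1.2   1.75]
mid [ 0.45 -0.1   0.3 ] [-0.32  0.14  1.81 -0.    1.19  1.39]
over [ 0.5   -0.282  0.26 ] [-0.59  0.39  1.58 -0.    1.17  1.12]
down [ 0.5   -0.282  0.136] [-0.59  0.54  1.69 -0.    0.92  1.12]
app [0.5851 0.1239 0.2395] [-0.07  0.49  1.56  0.54  1.26 -2.  ]
grip [0.5788 0.1684 0.1616] [ 0.    0.58  1.63  0.59  1.09 -2.03]
lift [0.5837 0.1338 0.2222] [-0.05  0.51  1.58  0.55  1.22 -2.  ]
lev [0.45 0.13 0.3 ] [ 0.18  0.15  1.79 -0.    1.2  -1.39]
mid [ 0.45 -0.1   0.3 ] [-0.32  0.14  1.81 -0.    1.19 -1.75]
over [ 0.5   -0.282  0.26 ] [-0.59  0.39  1.58 -0.    1.17 -2.02]
down [ 0.5   -0.282  0.136] [-0.59  0.54  1.69 -0.    0.92 -2.02]
```

Run:
```python
from sh import *
r.set_gripper(0.5,70)
r.move_to(tcp(RS,O,.09),tool(RS)); print(r.current_t())
r.move_linear(tcp(RS,O),vel=.1); print(r.current_t(),r.current_tool_pos(),r.current_contact_force())
im=optics.get_image("side"); save("e.png",cv2.resize(im["pixels"][100:220,150:310],None,fx=4,fy=4,interpolation=3))
```

```text
12.6583
13.7083 [0.5792 0.1682 0.1621] [ 0.3094 -0.6433  0.5602]
```

View pics/e.png

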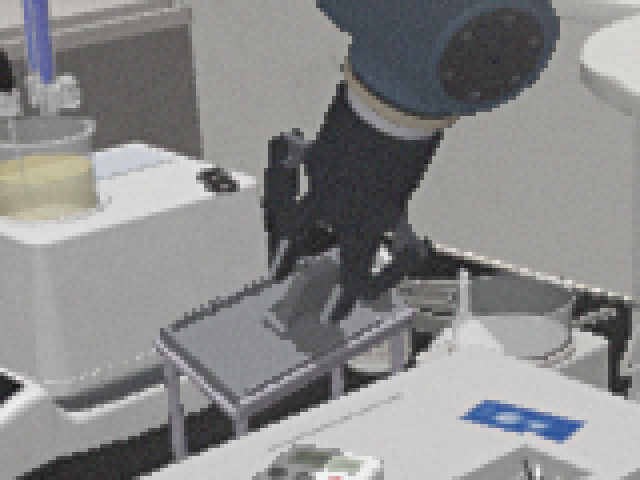

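The fingers straddle the tab, roughly at (315,290) in the crop, with no contact force. I'll close on it and lift square to the panel.

Run:
```python
from sh import *
r.set_gripper(0.0,80); print(r.current_t(),r.current_opening(),r.current_contact_force())
r.move_linear(tcp(RS,O,.02),vel=.06); print(r.current_contact_force(),r.current_opening())
r.move_linear(tcp(RS,O,.075),vel=.12); print(r.current_t(),r.current_contact_force(),r.current_torque())
im=optics.get_image("side"); save("f.png",cv2.resize(im["pixels"][100:220,150:310],None,fx=4,fy=4,interpolation=3))
```

```text
14.1417 0.1297955785760098 [-0.9831 -3.6206  4.2428]
[-0.7601 -0.2002 -3.0107] 0.13132651643228724
15.2333 [-0.4142 -0.9093 -2.8642] [-0.4655 -0.0797  0.0162]
```

View pics/f.png

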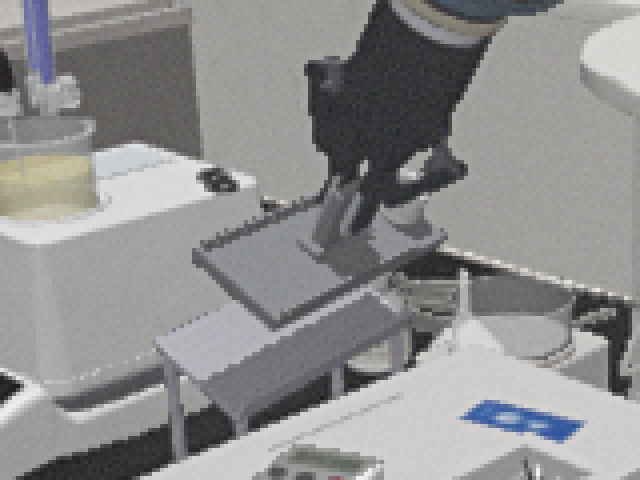

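Run:
```python
from sh import *
r.move_linear([.45,.12,.31],rot=tool(R.from_euler("z",0)),vel=.15); print(r.current_t(),r.current_opening())
r.move_linear([.45,-.08,.30],rot=tool(RC),vel=.22)
p=np.array([.50025,-.2819,.275]); r.move_linear(p,rot=tool(RC),vel=.2)
r.sleep(.3)
print(r.current_t(),r.current_tool_pos(),R.from_quat(r.current_ee_rot()).as_matrix()[:,2],r.current_opening(),r.current_torque())
for n in("side","top"):
    im=optics.get_image(n); np.save(n+"4.npy",im); save(n+"4.png",cv2.resize(im["pixels"][60:330,270:470] if n=="side" else im["pixels"][120:320,250:450],None,fx=2.2,fy=2.2,interpolation=3))
```

```text
16.4917 0.13007997862211015
19.05 [ 0.5003 -0.2815  0.2752] [ 0.0002 -0.0001 -1.    ] 0.13177340034803758 [-0.0543 -0.0402  0.0192]
```

View pics/side4.png

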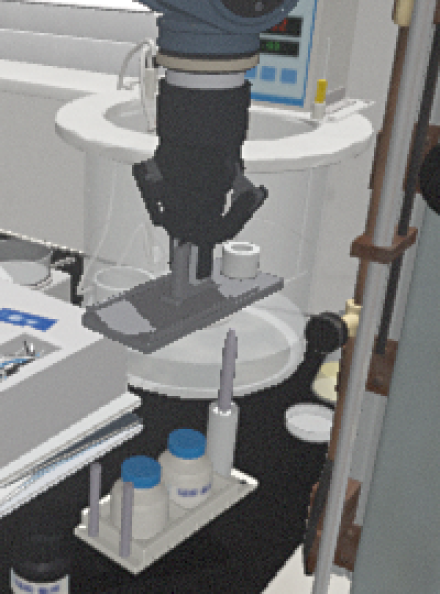

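View pics/top4.png

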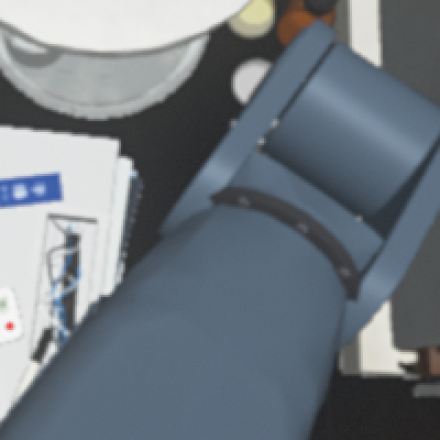

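```bash
cat > chk.py <<'E'
from jf import *
from sh import RC
def check(im,zu,tcp):
    """zu: expected underside z; side camera: sleeve vs rod, plane of the top surface"""
    W=world(im); hsv=cv2.cvtColor(im["pixels"],cv2.COLOR_RGB2HSV)
    rodxy=np.array([.5745,-.2926])
    near=np.hypot(W[...,0]-rodxy[0],W[...,1]-rodxy[1])
    m=(near<.026)&(W[...,2]>zu+.014)&(W[...,2]<zu+.033)&(hsv[...,2]>100)
    c,e=circ(W[m],.0175,rodxy); print("sleeve(depth)",c,e,m.sum())
    v,u=np.nonzero(m); o,d=rays(im,np.c_[u,v]); n=np.c_[-d[:,1],d[:,0]]; n/=np.linalg.norm(n,axis=1)[:,None]; n0=n.mean(0)
    print("sleeve lateral vs rod", (n*(o[:2]-rodxy)).sum(1).mean())
    X=np.array([*tcp[:2],zu]); L=RC.inv().apply((W-X).reshape(-1,3)).reshape(W.shape)+[.005,0,0]
    q=(abs(L[...,0])<.09)&(abs(L[...,1])<.03)&(abs(L[...,2]-.010)<.006)&~((L[...,0]>.05)&True)&(abs(L[...,0]-.005)>.03)
    P=L[q]; f=least_squares(lambda k:P[:,2]-k[0]-k[1]*P[:,0]-k[2]*P[:,1],[.01,0,0],loss="cauchy",f_scale=.001)
    print("plane z,slopex,slopey",f.x,len(P))
    e=(abs(L[...,2]-.016)<.012)&(abs(L[...,0])<.11)&(abs(L[...,1])<.05)
    for x in(-.07,-.04,.03,.06):
        k=e&(abs(L[...,0]-x)<.01); yy=L[k][:,1]; print("y range at x",x,yy.min() if len(yy) else None, yy.max() if len(yy) else None)
    k=e&(abs(L[...,1])<.025); print("x range",np.percentile(L[k][:,0],[.5,99.5]))
E
python3 - <<'E'
from chk import *
np.set_printoptions(precision=4,suppress=True)
check(np.load("side4.npy",allow_pickle=True).item(),.2272,[.5003,-.2815])
s=np.load("side.npy",allow_pickle=True).item(); W=world(s)
m=(np.hypot(W[...,0]-.5745,W[...,1]+.2926)<.02)&(W[...,2]>.1)&(W[...,2]<.155); print("rod depth",circ(W[m],.007,[.5745,-.2926]))
v,u=np.nonzero(m); o,d=rays(s,np.c_[u,v]); n=np.c_[-d[:,1],d[:,0]]; n/=np.linalg.norm(n,axis=1)[:,None]; print("rod lateral",(n*(o[:2]-[.5745,-.2926])).sum(1).mean())
m=(np.hypot(W[...,0]-.5745,W[...,1]+.2926)<.025)&(W[...,2]>.035)&(W[...,2]<.084); print("collar depth",circ(W[m],.015,[.5745,-.2926]))
E
```

```text
sleeve(depth) [ 0.5774 -0.2922] 0.0012715599472423956 149
sleeve lateral vs rod -0.0008765123033635237
plane z,slopex,slopey [ 0.0107  0.0021 -0.0054] 477
y range at x -0.07 -0.03887208708480775 0.03707746743579269
y range at x -0.04 -0.03888997162365175 0.037809150831926326
y range at x 0.03 -0.038610885854198695 0.038271875414084965
y range at x 0.06 -0.03920888712590858 0.01941861994205234
x range [-0.0964  0.0956]
rod depth (array([ 0.5755, -0.2923]), np.float64(0.0008098737211327528))
rod lateral 0.0001309124939932065
collar depth (array([ 0.5758, -0.292 ]), np.float64(0.000858034404090289))
```

Run:
```python
from sh import *
p=np.array([.4988,-.2819,.235])
r.move_linear(p,rot=tool(RC),vel=.1); f0=r.current_contact_force(); print(f0,r.current_torque())
for z in np.arange(.225,.149,-.01):
    p[2]=z; r.move_linear(p,vel=.08); f=r.current_contact_force(); print(round(z,3),f-f0,r.current_tool_pos(),r.current_t())
    if np.abs(f-f0).max()>8: break
im=optics.get_image("side"); np.save("side5.npy",im); save("side5.png",cv2.resize(im["pixels"][100:330,270:440],None,fx=2.5,fy=2.5,interpolation=3))
```

```text
[ 0.7634 -0.7666 -2.157 ] [ 0.0272 -0.0127  0.0242]
0.225 [-0.8873  0.6588  0.8812] [ 0.4987 -0.2818  0.225 ] 19.975
0.215 [-1.4441  0.4419  0.3382] [ 0.4987 -0.2818  0.2147] 20.25
0.205 [-0.5078  0.8591 -0.0233] [ 0.4986 -0.2818  0.2047] 20.525
0.195 [-0.9386  0.8689  0.1944] [ 0.4986 -0.2818  0.1945] 20.8
0.185 [-0.8585  0.9012  0.5634] [ 0.4986 -0.2817  0.1845] 21.075
0.175 [-0.6627  0.5707  0.2022] [ 0.4986 -0.2817  0.1745] 21.35
0.165 [ 0.1261  0.1269 -0.2633] [ 0.4986 -0.2817  0.1645] 21.625
0.155 [-0.4153  0.6792 -0.7582] [ 0.4986 -0.2817  0.1545] 21.9
```

View pics/side5.png

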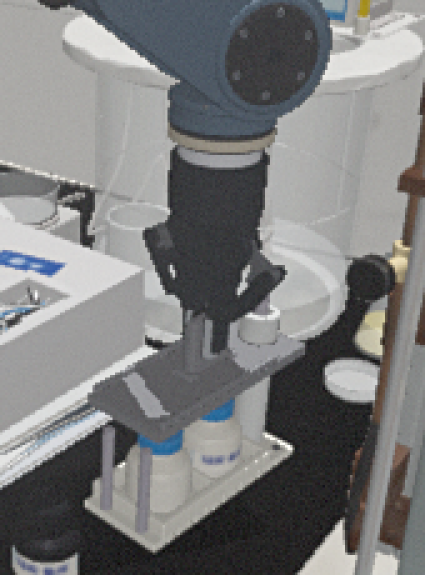

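```bash
python3 - <<'E'
from sh import *
p=np.array([.4988,-.2819,.145])
r.move_linear(p,vel=.06); f0=r.current_contact_force(); print(f0)
z=.145
while z>.131:
    z-=.001; p[2]=z; r.move_linear(p,vel=.03); f=r.current_contact_force(); print(round(z,3),(f-f0).round(2),r.current_torque().round(2),r.current_tool_pos()[2].round(4))
    if (f-f0)[2]>6: break
print(r.current_t(),r.current_opening())
im=optics.get_image("side"); np.save("side6.npy",im); save("side6.png",cv2.resize(im["pixels"][150:330,280:440],None,fx=3,fy=3,interpolation=3))
E
python3 - <<'E'
from chk import *
np.set_printoptions(precision=4,suppress=True)
check(np.load("side6.npy",allow_pickle=True).item(),.088,[.4988,-.2819])
E
```

```text
[-0.2977  0.1439 -2.2681]
0.144 [ 0.46  1.19 -0.28] [-0.01  0.02  0.01] 0.1441
0.143 [-0.1   0.17 -0.05] [-0.01  0.04  0.01] 0.143
0.142 [ 0.71 -0.03 -0.28] [-0.02 -0.01 -0.01] 0.1419
0.141 [0.37 0.07 0.26] [0.03 0.04 0.02] 0.1409
0.14 [ 0.03 -0.16  0.1 ] [-0.04 -0.03  0.03] 0.1399
0.139 [1.18 0.14 0.2 ] [-0.03  0.02  0.02] 0.1389
0.138 [0.2  0.42 0.25] [ 0.05  0.02 -0.05] 0.1379
0.137 [ 0.26 -0.35  0.36] [-0.03  0.01  0.  ] 0.1369
0.136 [ 0.76 -0.46  2.79] [0.02 0.16 0.07] 0.1362
0.135 [-3.34  2.25 13.69] [ 0.4   0.74 -0.01] 0.1361
24.7667 0.13107167522660979
sleeve(depth) [ 0.5762 -0.2925] 0.0011691093643763156 117
sleeve lateral vs rod -0.0007803952423615697
plane z,slopex,slopey [ 0.0107 -0.0022 -0.0036] 571
y range at x -0.07 -0.03879405219786573 0.03771360662992641
y range at x -0.04 -0.03986260524125711 0.03806879944041648
y range at x 0.03 -0.039619311022165975 0.03691467259334162
y range at x 0.06 -0.03870654152664172 0.018809931146781814
x range [-0.0962  0.0964]
```

View pics/side6.png

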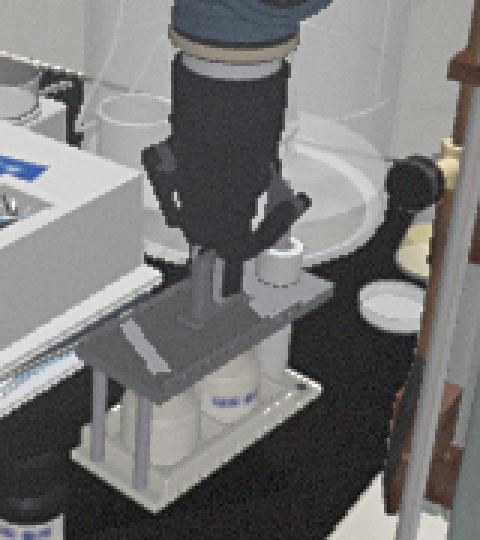

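```bash
python3 - <<'E'
from sh import *
r.set_gripper(0.5); print(r.current_contact_force())
p=r.current_tool_pos(); p[2]=.26; r.move_linear(p,vel=.12)
r.move_to([.40,-.02,.36],down(np.pi)); print(r.current_t(),r.current_contact_force())
for n in("side","top"):
    im=optics.get_image(n); np.save(n+"7.npy",im); save(n+"7.png",cv2.resize(im["pixels"][150:330,280:440] if n=="side" else im["pixels"][130:310,280:440],None,fx=3,fy=3,interpolation=3))
E
python3 - <<'E'
from chk import *
np.set_printoptions(precision=4,suppress=True)
s=np.load("side7.npy",allow_pickle=True).item(); check(s,.088,[.4988,-.2819]); print("jar",fit(s,.4478,-.2744,.026,.05),"stored",fit(s,.516,-.284,.026,.05))
t=np.load("top7.npy",allow_pickle=True).item(); check(t,.088,[.4988,-.2819])
a=np.hstack([cv2.imread("pics/side7.png")[:500],cv2.imread("pics/top7.png")[:500]]); cv2.imwrite("pics/g.png",cv2.resize(a,None,fx=.83,fy=.83))
E
```

```text
[-0.6163 -0.4827 -0.4798]
27.5583 [-0.0625  0.4094  0.4181]
sleeve(depth) [ 0.5761 -0.2928] 0.001067054514012027 124
sleeve lateral vs rod -0.00039472896075589027
plane z,slopex,slopey [ 0.0108 -0.0002  0.0047] 565
y range at x -0.07 -0.038961780526370435 0.03683972483941611
y range at x -0.04 -0.038851635104105414 0.038623332769264426
y range at x 0.03 -0.03932871003660449 0.0367919201850067
y range at x 0.06 -0.03865353173429252 0.021386142400362563
x range [-0.096   0.0972]
jar (array([ 0.4483, -0.2737]), np.float64(0.000858463412179263), np.int64(227)) stored (array([ 0.517 , -0.2832]), np.float64(0.001061055357015461), np.int64(208))
sleeve(depth) [ 0.577  -0.2933] 0.0025967461586836444 52
sleeve lateral vs rod 0.0001406345434464172
plane z,slopex,slopey [0.009  0.0001 0.0005] 747
y range at x -0.07 -0.03826641653787725 0.038414217656191484
y range at x -0.04 -0.0379242203701792 0.038747060500494285
y range at x 0.03 -0.037987227885377825 0.038094693556425745
y range at x 0.06 -0.036966419692168066 0.03812766954840038
x range [-0.0949  0.0986]
```

View pics/g.png

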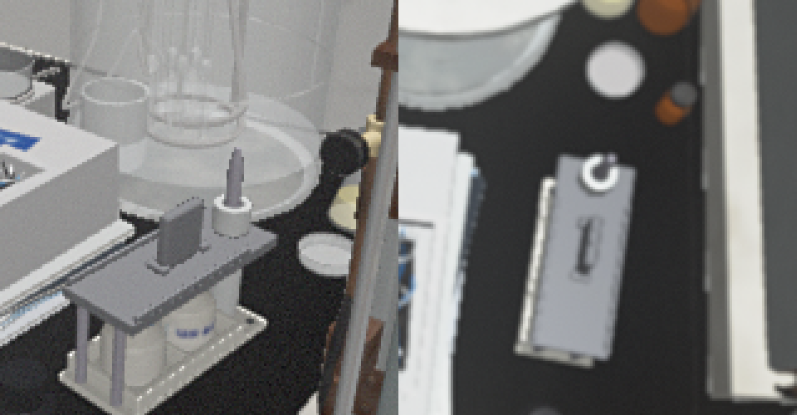

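The picture shows the shelf flat on the collar and both posts, with the rod standing up through the sleeve at (235,190). Both jars stand under it, and the dish (615,70) and dropper bottle (675,100) haven't moved. I'm handing in.

```bash
python3 -c "
from cell import r
r.hand_in(); print(r.current_t())"
```

```text
the job is handed in; nothing more can be done
the job is handed in; nothing more can be done
```

The carrier is packed and I handed the job in at about 28 s of the 64 s allowed. I put the loose white jar in the empty pocket. Then I lifted the shelf square off the stand, carried it level in front of the bath and lowered it in hand over the rod until it touched down on the collar and posts. After that I released it and moved the arm clear.

My last camera checks:
- **Jars:** both stand in their pockets within about 1–2 mm of centre.
- **Shelf:** the sleeve is about 1–2 mm off the rod axis, in line with the tray, and its height matches lying on the collar. It measured level within 0.005 rad.
- **Bystanders:** the dropper bottle and petri dish look unmoved by eye in the last pictures; I did not measure them.

The two cameras disagree by 2–3 mm, for example on the jar lids. I aligned the shelf and jar against the carrier in the side view only, because the arm blocked the top camera. No check failed.

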